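# Empty the used pod from the coffee machine's pop-out catch tray

## Task

Push the front of the red coffee machine's catch tray inward so that it pops out, take the used copper-coloured pod from the tray and put it in the green caddy. Then push the tray in again until it latches and stays shut, and leave everything else standing where it is.

Things in the scene. Friction and masses are not known exactly. Their poses are not given: they have to be found in the camera images.
- machine: Red and black capsule coffee machine, 156 wide, 300 high, fixed. Origin: on its footprint at the surface, 80 mm behind the front face and 60 in front of the back. Its front looks along its own -x; y to its left side, z up. Its black lower housing (66 high, front face at x = -80 mm) holds the catch tray, which slides along the machine's x.
- brew_head (a point): Middle of the lower front edge of the red brew head (fixed on the machine), 126 wide, which overhangs the tray: 200 mm above the surface, 90 mm in front of the machine's origin. Because of it an upright tool cannot reach the tray: lean the tool 20 degrees or more (25 to 30 is good), its fingertips pointing forward and down at the machine.
- tray (a joint): Outward position of the catch tray in m: 0 = shut and latched (at the start); 0.066 = popped out (stop); -0.009 = pushed fully in (stop). Touch latch: pushed from shut to -0.006 or beyond and let go, it slides out by itself in about 1 s. Pushed in from outside to -0.007 or beyond and let go, it latches at 0; if less far, it slides out again. Spring 5 N shut, 2 N out; damper 25 N per m/s.
- tray_front (a point): Centre of the outer face of the tray's aluminium front panel (moves with the tray): the place to push, marked by a small grey strip, 28 mm above the surface. The panel is flat, upright, 134 wide, 42 high (6 to 48 mm above the surface), 8 thick, without handle; it faces the machine's -x. Shut, it stands 3 mm proud of the housing, and it goes 6 mm into its mouth when pushed.
- pocket (a point): Centre of the floor of the tray's pod compartment (moves with the tray), 10 mm above the surface. The compartment, just behind the front panel, is 59 long (machine's x) by 123 wide; side walls and rear divider end about 31 mm above the surface. Popped out, all but the last few mm of it stands in front of the lower housing.
- pod: Used coffee pod, copper coloured, 42 high, standing on its rim: rim 40 diameter and 3 thick at the bottom, body tapering from 34 to 31 diameter at 38 mm height. About 20 g, loose. Origin: centre of its underside; z up. It stands in the tray's pod compartment, at the start hidden in the machine, and rides out with the tray; it may slide a little as it does.
- caddy: Green plastic open-topped caddy for used pods, loose, 0.5 kg, 100 (x) by 120 (y) by 70 high, wall and floor 4 thick, small lugs 12 long on its two y sides. Origin: centre of its underside; z up.
- pod_tin: Dark square tin with lid, 72 x 68 x 101, bystander. Origin: centre of underside.
- mug: Small white mug, 62 x 88 x 50, bystander. Origin: centre of underside.
- timer: Black and white kitchen timer, 61 diameter, 52 high, bystander. Origin: centre of underside.
- vase: Black vase, 92 diameter, 200 high, bystander. Origin: centre of underside.
- books (a point): Middle of the upper front edge of a row of standing books, fixed, always here: 270 wide (along y), 190 deep (away from the robot, to larger x), up to 281 high. A flask (247 high) and a coffee jug (145 high) stand just right of them. Swing the tool past them on the robot's side or well above.

How it is judged:
By the outcome, as a careful person would: the job done as asked, in the order asked, and still so for the second after the job is handed in, with the robot touching nothing.
It also fails if it takes over 59 s, if anything falls off the work surface, if the arm or the gripper's body presses on something with over 40 N, if the wrist force passes 120 N, or if a joint passes its speed limit or range.

## Robot

A 7-joint arm with a two-finger parallel gripper is mounted at the origin on a cart in front of the work surface, level with it; the furniture and walls round the work are solid. World frame = base frame: x ahead of the robot, y to its left, z up, the work surface at z = 0. Lengths are in m, angles in rad, forces in N, time in s.
With the tool pointing down it reaches from about 0.425 to 0.925 m from the base axis. Payload 6.8 kg.
Tool frame: the origin (TCP) lies midway between the tips of the shut fingers; the grasp point (between the pads) lies 19 mm behind it; z points along the fingers, y is the line along which they close (so a half turn about z gives the same grasp; the last joint's range is limited). The gripper opens to 85 mm and grips with 20 to 120 N. Pads are 22 mm wide; open, the fingers measure 114 mm over their backs; the gripper's body (76 mm by 85 mm) begins 54 mm behind the grasp point. The pads swing forward as they close: fully open they stand 13 mm farther back than shut.
Start: joints at [1.2, 0.477, 0.022, 1.555, -0.011, 1.109, -0.083], TCP at [0.175, -0.652, 0.231] pointing down, gripper open.
Joint ranges: [-2.96, 2.96], [-0.34, 2.1], [-1.41, 1.46], [0.24, 2.44], [-1.37, 4.51], [0.17, 1.92], [-2.96, 2.96]. Speed limits (rad/s): [2.39, 2.39, 3.14, 3.14, 3.14, 3.14, 3.14].

## Interface

Orientations are given as a rotation vector (axis times angle).
In Python, from bench import status, vision, r gives the robot as it stands. The module is installed in compiled form; this text tells all that it offers.
- The arm moves only by the shell command python3 -m handwheel 'ROWS' [OPENING] [FORCE]. ROWS is JSON, a list of rows, each an object with "dp": the shift along the tool's x, y, z in m, a list of three; "delta_rot": the turn, a rotation vector about the tool's x, y, z in rad, a list of three. In form: [{"dp": [x, y, z], "delta_rot": [rx, ry, rz]}, ...]. A call has 1 to 12 rows; each row is the pose to reach, as a shift and turn from the pose commanded when the call began, along the tool's axes at that moment; what a row does not reach only later rows make up. A row lasts 1/8 s, in which the tool goes at most 62.5 mm and 10.7 degrees, less where a joint would pass 70% of its speed; a pose out of reach is approached as far as the arm can. A call with a gripper value outside its range is refused whole. OPENING is the opening, from 0 (shut) to 1 (fully open), set as the call begins (- or left out, the last holds). The fingers move at their own pace and stop on an object; FORCE is the grip in N (left out, the last holds). Time passes only in rows, so rows that repeat a pose let the fingers close. It gives the time, the measured TCP pose, the force, the opening and the grip force at its end, in the units of the state.
- status.get_obs(): the state, without advancing time (a new reading comes with each control period).
- vision.grab_frame(name): name is "scene" or "top"; returns a dict with "img" (384x512x3 uint8, blue, green, red), "fovy" (degrees; the focal length in pixels is half the picture's height over the tangent of half this angle, whatever the lens; pixels are square), "cx", "cy" (the principal point, pixels), "world_from_camera" (4x4, takes a point from camera to world coordinates). Camera axes: x right, y up, looking along -z (the intrinsics and any distortion apply to the point x, -y, -z); pixel columns grow to the right and rows downward; lengths in m; the calibration is good to about 2 mm. A picture is of the moment at which its call begins. There is no depth.
- r.hand_in(): hands the job in; it is judged then, once.
The state is a dict: "clock": time; "joints": joint angles; "qvel": joint speeds; "tau": joint torques, N m; "tcp_pos": TCP position; "orientation": TCP orientation; "contact_force": force on the tool from outside, world axes, zero at the start; "moment": the same for the moment, N m; "grip_width": finger opening in m; "gripper_force": force on a finger pad.
Only numpy, scipy, OpenCV 4.12 (cv2) and the standard library are available. Lean on these libraries where they do the work, as an engineer would, in place of code of your own. Each camera call takes 0.05 s, during which the arm holds its last target. There are 200 camera calls.

## Working session

There is one attempt and no reset: what is moved stays moved. The work goes in short steps, Python scripts to look and compute and a shell command to move; the robot and the scene stay as the last step left them, time stands still between calls to the robot, and variables do not carry over. Pictures are saved under pics/ and viewed, at most 10 in all, crops included, and the job is handed in when it is done.

```bash
mkdir -p pics
python3 - <<'E'
from bench import status, vision
import cv2,numpy as np
print(status.get_obs())
for n in("scene","top"):
    f=vision.grab_frame(n); cv2.imwrite(f"pics/{n}0.png",cv2.resize(f["img"],(800,600),interpolation=cv2.INTER_CUBIC))
    print(n,{k:(v if k!="img" else 0) for k,v in f.items()})
E
```

```text
{'clock': 0.0, 'joints': array([ 1.19987257,  0.47779244,  0.02232843,  1.55646512, -0.01152007,
        1.10930962, -0.08309359]), 'qvel': array([ 1.27338768e-03, -6.96619843e-04,  2.00340909e-04, -4.07158404e-04,
       -1.22153240e-03,  9.06828628e-05,  9.26812366e-05]), 'tau': array([-1.71943339e-04, -5.96455729e+01,  1.60743535e+00, -2.81191599e+01,
        1.23903563e-02,  9.47852415e-03, -1.88674522e-05]), 'tcp_pos': array([ 0.17521083, -0.65123836,  0.23032486]), 'orientation': array([-3.11270267e+00, -4.11462956e-01,  5.57160767e-04]), 'contact_force': array([ 0.0525604 , -0.47308142, -0.32721425]), 'moment': array([ 0.05887754, -0.05993809,  0.02224331]), 'gripper_force': 0.0, 'grip_width': 0.08545701755266892}
scene {'img': 0, 'fovy': 50.17671510863326, 'cx': 256.8564820280356, 'cy': 198.3856570711596, 'world_from_camera': array([[-0.48686992,  0.47553975, -0.73267976, -0.48031861],
       [-0.87315991, -0.24245764,  0.42285466,  0.56993352],
       [ 0.02344039,  0.84562181,  0.53326758,  0.92087202],
       [ 0.        ,  0.        ,  0.        ,  1.        ]])}
top {'img': 0, 'fovy': 55.29090051744095, 'cx': 259.3792415143523, 'cy': 186.7214398454871, 'world_from_camera': array([[ 0.43347599,  0.82988169, -0.35127618,  0.06203498],
       [-0.90110869,  0.40352442, -0.15865423, -0.21468472],
       [ 0.01008428,  0.38531082,  0.92273175,  1.40164253],
       [ 0.        ,  0.        ,  0.        ,  1.        ]])}
```

View pics/scene0.png

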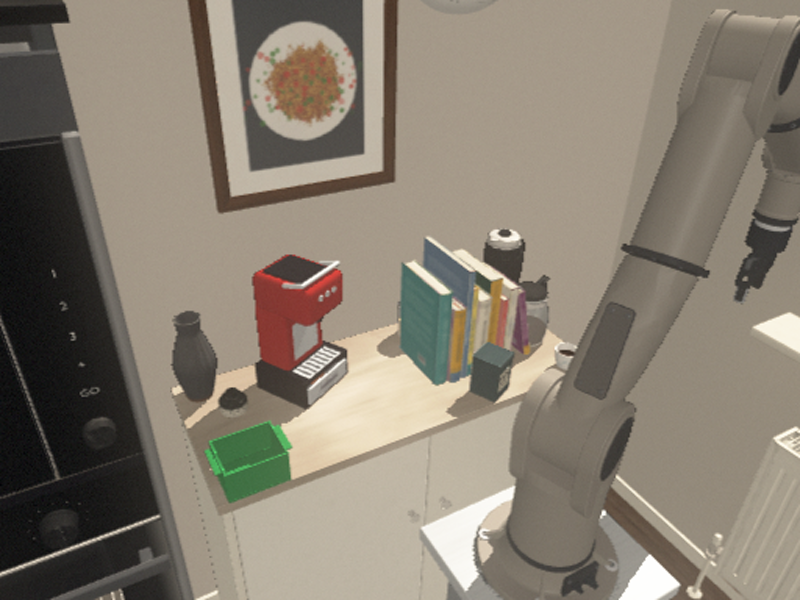

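View pics/top0.png

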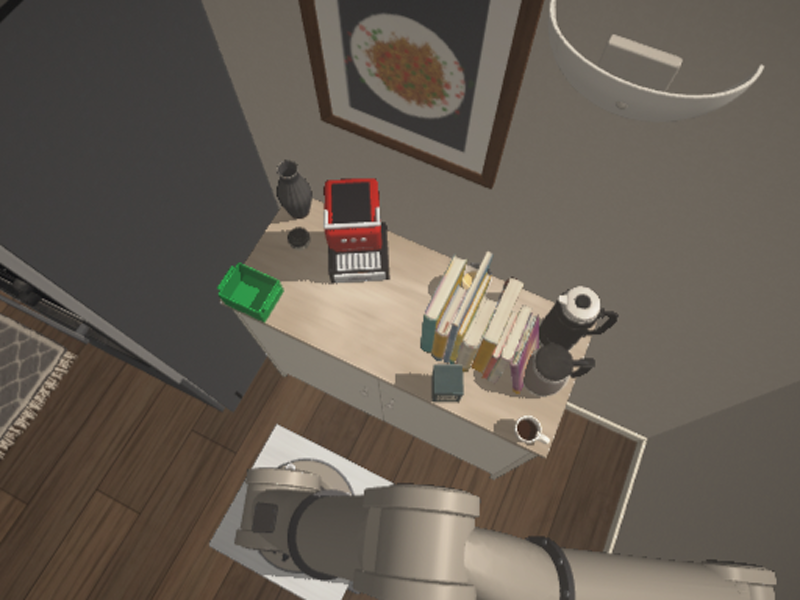

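```bash
cat > h.py <<'E'
import numpy as np, cv2
from bench import status, vision
from scipy.spatial.transform import Rotation as R
def crop(name,x,y,fn,w=160,h=120,s=5):
    f=vision.grab_frame(name); cv2.imwrite(fn,cv2.resize(f["img"][y:y+h,x:x+w],None,fx=s,fy=s,interpolation=cv2.INTER_CUBIC)); return f
def ray(f,u,v):
    F=192/np.tan(np.radians(f["fovy"]/2)); T=f["world_from_camera"]
    return T[:3,3],T[:3,:3]@np.array([(u-f["cx"])/F,-(v-f["cy"])/F,-1])
def atz(f,u,v,z):
    o,d=ray(f,u,v); return o+d*(z-o[2])/d[2]
def proj(f,p):
    F=192/np.tan(np.radians(f["fovy"]/2)); T=f["world_from_camera"]
    c=(np.atleast_2d(p)-T[:3,3])@T[:3,:3]
    return np.c_[f["cx"]+F*c[:,0]/-c[:,2],f["cy"]-F*c[:,1]/-c[:,2]]
E
python3 -c "
from h import *
crop('scene',110,205,'pics/s1.png');crop('top',130,100,'pics/t1.png')"
```

```text
(no output)
```

View pics/s1.png

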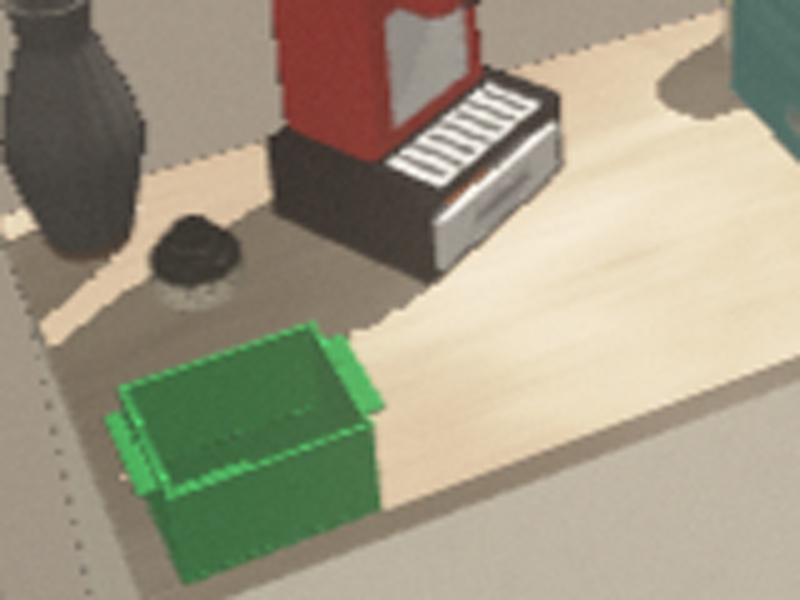

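View pics/t1.png

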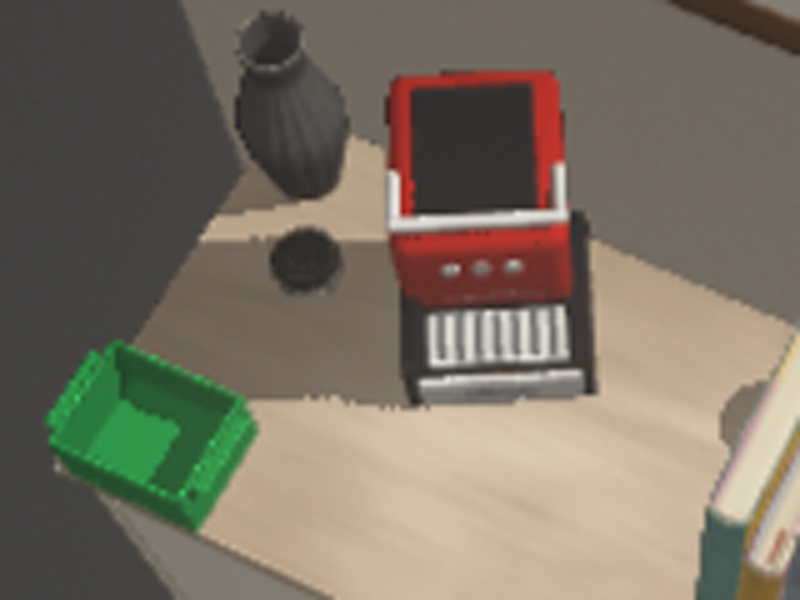

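```bash
cat > m.py <<'E'
from h import *
from scipy.optimize import least_squares
S=vision.grab_frame('scene');T=vision.grab_frame('top')
def fit(ms,mt,x0):
    def tr(p,a):
        c,s=np.cos(p[2]),np.sin(p[2]);a=np.array(a)
        return np.c_[p[0]+c*a[:,0]-s*a[:,1],p[1]+s*a[:,0]+c*a[:,1],a[:,2]]
    def res(p):
        o=[]
        for f,m,off in((S,ms,(110,205)),(T,mt,(130,100))):
            px=np.array([u for _,u in m])/5-.4+off
            o.append(proj(f,tr(p,[a for a,_ in m]))-px)
        return np.vstack(o).ravel()
    r=least_squares(res,x0,loss='soft_l1'); print(r.x,np.degrees(r.x[2])); print(res(r.x).reshape(-1,2).round(1).tolist()); return r.x
fit([((-.08,.078,.066),(435,212)),((-.08,.078,0),(434,280)),((-.08,-.078,.066),(560,95)),((-.083,.067,.048),(436,222)),((-.083,-.067,.048),(556,124)),((-.083,-.067,.006),(560,160)),((-.083,.067,.006),(436,268))],
 [((-.08,.078,0),(411,406)),((-.08,-.078,0),(597,395)),((-.08,-.078,.066),(590,370)),((-.083,.067,.048),(419,380)),((-.083,-.067,.048),(582,371)),((-.09,.063,.2),(412,303)),((-.09,-.063,.2),(571,300))],[.75,.15,0])
a,b=.05,.06
fit([((a,b,.07),(122,385)),((a,-b,.07),(312,322)),((-a,-b,.07),(372,425)),((-a,b,.07),(165,495)),((-a,b,0),(187,584)),((-a,-b,0),(381,511))],
 [((a,b,.07),(118,343)),((a,-b,.07),(240,400)),((-a,-b,.07),(185,512)),((-a,b,.07),(66,437))],[.55,.35,0])
for n,u in(('vase',(90,255)),('timer',(197,290))): print(n,atz(S,u[0]/5+110,u[1]/5+205,0))
f=T
for n,u in(('tin',(447,370)),('books',(430,330))): print(n,atz(T,u[0]/1.5625,u[1]/1.5625,.1 if n=='tin' else .2))
E
python3 m.py
```

```text
[0.64118238 0.18846111 0.50827252] 29.12187027939146
[[-2.4, -1.3], [-1.1, 0.4], [0.5, -1.0], [0.5, -0.5], [0.2, -0.9], [-0.3, 1.3], [1.2, 0.0], [-0.3, -0.2], [-0.1, 0.1], [1.1, -1.6], [-0.5, 0.8], [0.1, 0.9], [-2.4, 0.8], [0.3, -0.3]]
[ 0.4067961   0.37681099 -0.00830572] -0.47588260523036746
[[-0.4, -0.6], [1.1, -0.7], [0.7, -0.2], [0.4, 0.3], [-0.9, -0.0], [0.5, -0.2], [-0.7, -0.8], [0.7, -0.1], [-1.7, -1.2], [-4.1, 1.0]]
vase [6.63171516e-01 4.10132131e-01 1.11022302e-16]
timer [5.94818230e-01 3.56557592e-01 1.11022302e-16]
tin [ 0.42192016 -0.1640881   0.1       ]
books [ 0.46075268 -0.09704107  0.2       ]
```

```bash
cat >> m.py <<'E'
def ov(p,fn):
    c,s=np.cos(p[2]),np.sin(p[2]);out=[]
    for f,x,y in((S,160,210),(T,200,130)):
        im=cv2.resize(f["img"][y:y+65,x:x+65],None,fx=6,fy=6,interpolation=cv2.INTER_CUBIC)
        for P,col in(([(-.08,.078,0),(-.08,.078,.066),(-.08,-.078,.066),(-.08,-.078,0),(-.08,.078,0)],(0,255,255)),([(-.083,.067,.006),(-.083,.067,.048),(-.083,-.067,.048),(-.083,-.067,.006),(-.083,.067,.006)],(255,0,255)),([(-.09,.063,.2),(-.09,-.063,.2)],(255,255,0)),([(-.08,-.078,0),(.06,-.078,0),(.06,.078,0),(-.08,.078,0)],(0,255,0))):
            a=np.array(P);w=np.c_[p[0]+c*a[:,0]-s*a[:,1],p[1]+s*a[:,0]+c*a[:,1],a[:,2]]
            q=((proj(f,w)-(x,y)+.5)*6).astype(int)
            cv2.polylines(im,[q.reshape(-1,1,2)],False,col,1)
        out.append(im)
    cv2.imwrite(fn,np.hstack(out))
ov([0.64118238,0.18846111,0.50827252],'pics/o1.png')
E
python3 m.py>/dev/null
```

```text
(no output)
```

View pics/o1.png

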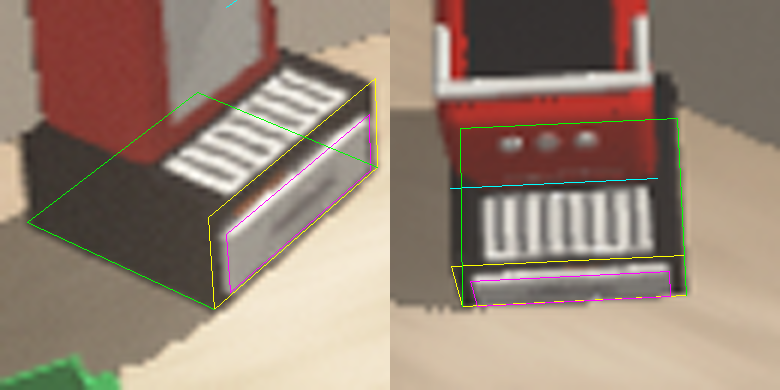

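```bash
cat >> h.py <<'E'
import sys
MX=np.array([.641,.1885]);YAW=.508
def toR(lean,yaw=YAW):
    u=np.array([np.cos(yaw),np.sin(yaw),0]);z=np.sin(lean)*u-np.cos(lean)*np.array([0,0,1.])
    y=np.array([np.sin(yaw),-np.cos(yaw),0]);return np.c_[np.cross(y,z),y,z]
def loc(x,y,z):
    c,s=np.cos(YAW),np.sin(YAW);return np.array([MX[0]+c*x-s*y,MX[1]+s*x+c*y,z])
def tolocal(p):
    c,s=np.cos(YAW),np.sin(YAW);d=np.array(p[:2])-MX;return np.array([c*d[0]+s*d[1],-s*d[0]+c*d[1],p[2]])
def go(*wps):
    o=status.get_obs();p=o['tcp_pos'];C=R.from_rotvec(o['orientation'])
    print('t',round(o['clock'],2),'tcp',p.round(4),'loc',tolocal(p).round(4),'F',o['contact_force'].round(1))
    for q,lean in wps:
        print('dp',C.inv().apply(np.array(q)-p).round(4).tolist(),'rot',(C.inv()*R.from_matrix(toR(lean))).as_rotvec().round(4).tolist())
E
python3 -m handwheel '[{"dp":[0,0,-0.06],"delta_rot":[0,0,0]},{"dp":[0,0,-0.12],"delta_rot":[0,0,0]},{"dp":[0,0,-0.18],"delta_rot":[0,0,0]},{"dp":[0,0,-0.2],"delta_rot":[0,0,0]}]' 0
python3 -c "
from h import *
L=np.radians(27)
print(loc(-.18,0,.06),loc(-.095,0,.028))
go(((.38,-.25,.43),0),((.42,0,.40),L),(loc(-.2,0,.2),L),(loc(-.15,0,.03),L))"
```

```text
clock: 0.9
tcp_pos: [0.1756, -0.6529, 0.4366]
orientation: [3.107, 0.41, 0.002]
contact_force: [-0.1, 0.2, -0.2]
grip_width: 0.0124
gripper_force: 0.0
[0.48373056 0.10094246 0.06      ] [0.55799668 0.14228908 0.028     ]
t 0.9 tcp [ 0.1756 -0.6529  0.4366] loc [-0.8159 -0.5087  0.4366] F [-0.1  0.2 -0.2]
dp [0.302, -0.3361, 0.0043] rot [0.0075, 0.0003, -0.2454]
dp [0.4055, -0.5673, 0.0326] rot [0.0652, 0.4692, -0.2391]
dp [0.4737, -0.6449, 0.2321] rot [0.0652, 0.4692, -0.2391]
dp [0.5221, -0.6583, 0.402] rot [0.0652, 0.4692, -0.2391]
```

```bash
python3 -m handwheel '[{"dp":[0.302,-0.336,0],"delta_rot":[0,0,-0.245]},{"dp":[0.302,-0.336,0],"delta_rot":[0,0,-0.245]},{"dp":[0.302,-0.336,0],"delta_rot":[0,0,-0.245]},{"dp":[0.302,-0.336,0],"delta_rot":[0,0,-0.245]},{"dp":[0.302,-0.336,0],"delta_rot":[0,0,-0.245]},{"dp":[0.302,-0.336,0],"delta_rot":[0,0,-0.245]},{"dp":[0.302,-0.336,0],"delta_rot":[0,0,-0.245]},{"dp":[0.405,-0.567,0.033],"delta_rot":[0.065,0.469,-0.239]},{"dp":[0.405,-0.567,0.033],"delta_rot":[0.065,0.469,-0.239]},{"dp":[0.405,-0.567,0.033],"delta_rot":[0.065,0.469,-0.239]},{"dp":[0.405,-0.567,0.033],"delta_rot":[0.065,0.469,-0.239]},{"dp":[0.405,-0.567,0.033],"delta_rot":[0.065,0.469,-0.239]}]' 0
python3 -c "
from h import *
L=np.radians(27)
go(((.42,0,.40),L),(loc(-.2,0,.2),L),(loc(-.15,0,.03),L))"
```

```text
clock: 2.4
tcp_pos: [0.4185, 0.0045, 0.398]
orientation: [-2.844, -0.743, -0.681]
contact_force: [0.0, -1.4, 0.6]
grip_width: 0.0001
gripper_force: 0.0
t 2.4 tcp [0.4185 0.0045 0.398 ] loc [-0.2839 -0.0525  0.398 ] F [ 0.  -1.4  0.6]
dp [0.0001, 0.0047, -0.0022] rot [-0.0072, -0.0003, 0.0016]
dp [-0.0151, -0.051, 0.2149] rot [-0.0072, -0.0003, 0.0016]
dp [-0.0478, -0.0498, 0.3891] rot [-0.0072, -0.0003, 0.0016]
```

```bash
python3 -m handwheel '[{"dp":[-0.015,-0.051,0.06],"delta_rot":[-0.007,0,0]},{"dp":[-0.015,-0.051,0.12],"delta_rot":[-0.007,0,0]},{"dp":[-0.03,-0.05,0.18],"delta_rot":[-0.007,0,0]},{"dp":[-0.04,-0.05,0.24],"delta_rot":[-0.007,0,0]},{"dp":[-0.048,-0.05,0.3],"delta_rot":[-0.007,0,0]},{"dp":[-0.048,-0.05,0.35],"delta_rot":[-0.007,0,0]},{"dp":[-0.048,-0.05,0.38],"delta_rot":[-0.007,0,0]},{"dp":[-0.05,-0.05,0.394],"delta_rot":[-0.007,0,0]},{"dp":[-0.05,-0.05,0.394],"delta_rot":[-0.007,0,0]}]' 0
python3 -c "
from h import *
L=np.radians(27)
go((loc(-.12,0,.024),L),(loc(-.1,0,.024),L),(loc(-.09,0,.024),L))
crop('scene',160,210,'pics/s2.png',80,80,7)"
```

```text
clock: 3.52
tcp_pos: [0.4781, 0.0669, 0.094]
orientation: [-2.918, -0.738, -0.641]
contact_force: [-0.0, -0.2, -0.1]
grip_width: -0.0004
gripper_force: 0.0
t 3.52 tcp [0.4781 0.0669 0.094 ] loc [-0.2015 -0.027   0.094 ] F [-0.  -0.2 -0.1]
dp [0.0456, -0.0314, 0.0959] rot [0.044, 0.049, -0.0021]
dp [0.0638, -0.0318, 0.1041] rot [0.044, 0.049, -0.0021]
dp [0.073, -0.032, 0.1082] rot [0.044, 0.049, -0.0021]
```

View pics/s2.png

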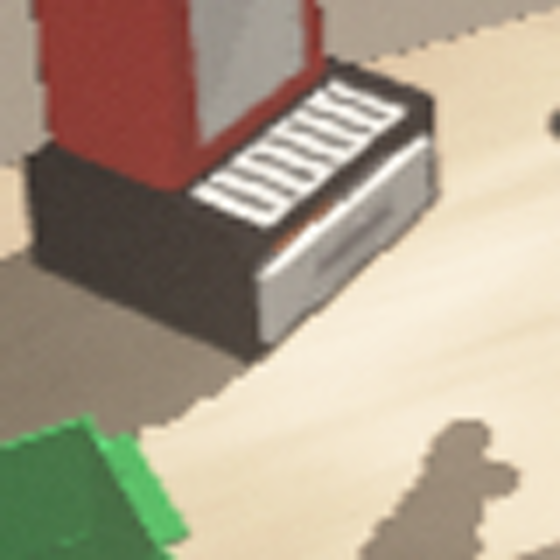

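```bash
python3 -c "
from h import *
o=status.get_obs();print(o['joints'].round(3),o['qvel'].round(2))
f=vision.grab_frame('scene');print(proj(f,o['tcp_pos']),proj(f,[loc(-.085,0,.028)]))
L=np.radians(27)
for l in(20,25,27,30):
  L=np.radians(l);go((loc(-.12,0,.024),L))
o=status.get_obs();print(o['joints'].round(3),o['qvel'].round(2))
"
```

```text
[ 0.552  0.366 -0.86   2.374  1.132  0.218 -2.37 ] [ 0.01 -0.06  0.01  0.01 -0.51 -0.01  0.48]
[[242.66164023 235.50402574]] [[210.26818749 242.97195608]]
t 3.62 tcp [0.4773 0.0672 0.093 ] loc [-0.202  -0.0263  0.093 ] F [-0.6  0.1  0.3]
dp [0.0467, -0.0304, 0.0953] rot [0.0412, -0.0712, -0.0042]
t 3.62 tcp [0.4773 0.0672 0.093 ] loc [-0.202  -0.0263  0.093 ] F [-0.6  0.1  0.3]
dp [0.0467, -0.0304, 0.0953] rot [0.0413, 0.0161, -0.0024]
t 3.62 tcp [0.4773 0.0672 0.093 ] loc [-0.202  -0.0263  0.093 ] F [-0.6  0.1  0.3]
dp [0.0467, -0.0304, 0.0953] rot [0.0414, 0.051, -0.0016]
t 3.62 tcp [0.4773 0.0672 0.093 ] loc [-0.202  -0.0263  0.093 ] F [-0.6  0.1  0.3]
dp [0.0467, -0.0304, 0.0953] rot [0.0414, 0.1033, -0.0006]
[ 0.552  0.363 -0.861  2.374  1.112  0.218 -2.351] [ 0.01 -0.05 -0.    0.   -0.28 -0.01  0.25]
```

```bash
python3 -c "
from h import *
L=np.radians(24)
go((loc(-.145,0,.1),L))"
python3 -m handwheel '[{"dp":[0.05,-0.029,0.017],"delta_rot":[0.041,0,0]},{"dp":[0.05,-0.029,0.017],"delta_rot":[0.041,0,0]},{"dp":[0.05,-0.029,0.017],"delta_rot":[0.041,0,0]},{"dp":[0.05,-0.029,0.017],"delta_rot":[0.041,0,0]}]' 0
python3 -c "
from h import *
L=np.radians(25)
go((loc(-.145,0,.1),L),(loc(-.115,0,.024),L));print(status.get_obs()['joints'].round(3))"
```

```text
t 3.62 tcp [0.4773 0.0672 0.093 ] loc [-0.202  -0.0263  0.093 ] F [-0.6  0.1  0.3]
dp [0.0549, -0.0271, 0.0158] rot [0.0413, -0.0014, -0.0027]
clock: 4.12
tcp_pos: [0.5094, 0.1163, 0.0979]
orientation: [-2.882, -0.742, -0.615]
contact_force: [0.1, -0.3, -0.8]
grip_width: -0.0
gripper_force: 0.0
t 4.12 tcp [0.5094 0.1163 0.0979] loc [-0.1501  0.001   0.0979] F [ 0.1 -0.3 -0.8]
dp [0.0055, 0.001, 0.0001] rot [0.0032, 0.0162, -0.0034]
dp [0.0019, 0.0007, 0.0817] rot [0.0032, 0.0162, -0.0034]
[ 0.496  0.432 -0.909  2.282  1.041  0.295 -2.327]
```

```bash
python3 -m handwheel '[{"dp":[0.002,0,0.04],"delta_rot":[0.003,0.016,0]},{"dp":[0.002,0,0.07],"delta_rot":[0.003,0.016,0]},{"dp":[0.002,0,0.081],"delta_rot":[0.003,0.016,0]},{"dp":[0.002,0,0.081],"delta_rot":[0.003,0.016,0]}]' 0
python3 -c "
from h import *
L=np.radians(25)
go((loc(-.105,0,.024),L),(loc(-.095,0,.024),L),(loc(-.085,0,.024),L));print(status.get_obs()['joints'].round(3))"
```

```text
clock: 4.62
tcp_pos: [0.5398, 0.1337, 0.0238]
orientation: [-2.87, -0.74, -0.633]
contact_force: [-0.6, -0.5, 0.2]
grip_width: -0.0002
gripper_force: 0.0
t 4.62 tcp [0.5398 0.1337 0.0238] loc [-0.115   0.0014  0.0238] F [-0.6 -0.5  0.2]
dp [0.0092, 0.0013, 0.004] rot [-0.0019, 0.0013, -0.0039]
dp [0.0183, 0.0013, 0.0083] rot [-0.0019, 0.0013, -0.0039]
dp [0.0273, 0.0013, 0.0125] rot [-0.0019, 0.0013, -0.0039]
[ 0.296  0.599 -0.715  2.256  1.696  0.268 -2.95 ]
```

```bash
python3 -m handwheel '[{"dp":[-0.002,0,-0.05],"delta_rot":[0,0,0]},{"dp":[-0.002,0,-0.1],"delta_rot":[0,0,0]},{"dp":[-0.002,0,-0.15],"delta_rot":[0,0,0]},{"dp":[-0.002,0,-0.2],"delta_rot":[0,0,0]},{"dp":[-0.002,0,-0.23],"delta_rot":[0,0,0]},{"dp":[-0.002,0,-0.23],"delta_rot":[0,0,0]}]' 0
python3 -c "
from h import *
print(status.get_obs()['joints'].round(3))
go((loc(-.19,0,.25),np.radians(25)))"
```

```text
clock: 5.38
tcp_pos: [0.4649, 0.0771, 0.2035]
orientation: [-2.901, -0.722, -0.621]
contact_force: [0.0, -0.5, 0.7]
grip_width: -0.0
gripper_force: 0.0
[ 1.064  0.151 -1.328  2.276  0.135  0.422 -1.424]
t 5.38 tcp [0.4649 0.0771 0.2035] loc [-0.2081 -0.0117  0.2035] F [ 0.  -0.5  0.7]
dp [0.0352, -0.0115, -0.0354] rot [0.0206, 0.0181, -0.0154]
```

```bash
python3 -m handwheel '[{"dp":[0.03,-0.01,-0.05],"delta_rot":[0,0,-0.18]},{"dp":[0.03,-0.01,-0.05],"delta_rot":[0,0,-0.36]},{"dp":[0.03,-0.01,-0.05],"delta_rot":[0,0,-0.54]},{"dp":[0.03,-0.01,-0.05],"delta_rot":[0,0,-0.72]},{"dp":[0.03,-0.01,-0.05],"delta_rot":[0,0,-0.9]},{"dp":[0.03,-0.01,-0.05],"delta_rot":[0,0,-1.08]},{"dp":[0.03,-0.01,-0.05],"delta_rot":[0,0,-1.26]},{"dp":[0.03,-0.01,-0.05],"delta_rot":[0,0,-1.44]},{"dp":[0.03,-0.01,-0.05],"delta_rot":[0,0,-1.5]}]' 0
python3 -c "
from h import *
print(status.get_obs()['joints'].round(3))
go((loc(-.19,0,.25),np.radians(25)))"
```

```text
clock: 6.5
tcp_pos: [0.4665, 0.0903, 0.2606]
orientation: [1.564, 2.418, 0.525]
contact_force: [0.3, -0.9, 0.0]
grip_width: -0.0001
gripper_force: 0.0
[ 0.985 -0.057 -1.163  2.203 -0.298  0.574  0.455]
t 6.5 tcp [0.4665 0.0903 0.2606] loc [-0.2002 -0.0009  0.2606] F [ 0.3 -0.9  0. ]
dp [0.0016, 0.0049, 0.0139] rot [0.0042, 0.0301, 1.4901]
```

Joint 7 moves the expected way; finish the half turn with the helper updated for the flipped tool.

```bash
sed -i 's/return np.c_\[np.cross(y,z),y,z\]/y=-y;return np.c_[np.cross(y,z),y,z]/' h.py
python3 -c "
from h import *
go((loc(-.17,0,.20),np.radians(25)))"
python3 -m handwheel '[{"dp":[0,0,0],"delta_rot":[0,0,-0.18]},{"dp":[0,0,0],"delta_rot":[0,0,-0.36]},{"dp":[0,0,0],"delta_rot":[0,0,-0.54]},{"dp":[0,0,0],"delta_rot":[0,0,-0.72]},{"dp":[0,0,0],"delta_rot":[0,0,-0.9]},{"dp":[0,0,0],"delta_rot":[0,0,-1.08]},{"dp":[0,0,0],"delta_rot":[0,0,-1.26]},{"dp":[0,0,0],"delta_rot":[0,0,-1.44]},{"dp":[0,0,0],"delta_rot":[0,0,-1.62]},{"dp":[0,0,0],"delta_rot":[0,0,-1.65]}]' 0
python3 -c "
from h import *
print(status.get_obs()['joints'].round(3))
L=np.radians(25)
go((loc(-.15,0,.1),L),(loc(-.115,0,.024),L))"
```

```text
t 6.5 tcp [0.4665 0.0903 0.2606] loc [-0.2002 -0.0009  0.2606] F [ 0.3 -0.9  0. ]
dp [0.0026, 0.0027, 0.0677] rot [-0.0308, 0.0042, -1.6512]
clock: 7.75
tcp_pos: [0.4665, 0.0903, 0.2608]
orientation: [-0.67, 2.645, 0.12]
contact_force: [0.1, -0.6, -0.3]
grip_width: -0.0001
gripper_force: 0.0
[ 0.816 -0.053 -1.011  2.208 -0.274  0.57   2.066]
t 7.75 tcp [0.4665 0.0903 0.2608] loc [-0.2002 -0.0009  0.2608] F [ 0.1 -0.6 -0.3]
dp [0.0196, 0.0042, 0.1673] rot [-0.021, -0.0173, -0.0076]
dp [0.0186, 0.006, 0.2509] rot [-0.021, -0.0173, -0.0076]
```

```bash
python3 -m handwheel '[{"dp":[0.02,0.004,0.06],"delta_rot":[-0.021,-0.017,-0.008]},{"dp":[0.02,0.004,0.12],"delta_rot":[-0.021,-0.017,-0.008]},{"dp":[0.019,0.005,0.167],"delta_rot":[-0.021,-0.017,-0.008]},{"dp":[0.019,0.005,0.21],"delta_rot":[-0.021,-0.017,-0.008]},{"dp":[0.019,0.006,0.24],"delta_rot":[-0.021,-0.017,-0.008]},{"dp":[0.019,0.006,0.25],"delta_rot":[-0.021,-0.017,-0.008]},{"dp":[0.019,0.006,0.25],"delta_rot":[-0.021,-0.017,-0.008]}]' 0
python3 -c "
from h import *
print(status.get_obs()['joints'].round(3))
L=np.radians(25)
go((loc(-.10,0,.024),L),(loc(-.092,0,.024),L),(loc(-.084,0,.024),L))"
```

```text
clock: 8.62
tcp_pos: [0.5373, 0.1264, 0.0354]
orientation: [-0.675, 2.634, 0.143]
contact_force: [0.6, -0.1, -0.1]
grip_width: -0.0001
gripper_force: 0.0
[ 0.218  0.533 -0.606  2.267  1.626  0.196  0.231]
t 8.62 tcp [0.5373 0.1264 0.0354] loc [-0.1208 -0.0038  0.0354] F [ 0.6 -0.1 -0.1]
dp [-0.0141, 0.004, 0.019] rot [-0.0065, -0.0044, -0.0051]
dp [-0.0213, 0.0041, 0.0224] rot [-0.0065, -0.0044, -0.0051]
dp [-0.0286, 0.0041, 0.0257] rot [-0.0065, -0.0044, -0.0051]
```

```bash
python3 -m handwheel '[{"dp":[-0.014,0.004,0.019],"delta_rot":[-0.006,-0.004,-0.005]},{"dp":[-0.014,0.004,0.019],"delta_rot":[-0.006,-0.004,-0.005]},{"dp":[-0.021,0.004,0.022],"delta_rot":[-0.006,-0.004,-0.005]}]' 0
python3 -c "
from h import *
print(status.get_obs()['joints'].round(3))
L=np.radians(25)
go((loc(-.092,0,.024),L),(loc(-.084,0,.024),L))"
```

```text
clock: 9.0
tcp_pos: [0.5589, 0.1428, 0.0246]
orientation: [-0.684, 2.63, 0.149]
contact_force: [0.0, 0.0, 0.1]
grip_width: -0.0003
gripper_force: 0.0
[ 0.194  0.584 -0.608  2.216  1.617  0.218  0.249]
t 9.0 tcp [0.5589 0.1428 0.0246] loc [-0.094  -0.      0.0246] F [0.  0.  0.1]
dp [-0.0015, 0.0, 0.0014] rot [-0.0006, -0.0021, 0.0013]
dp [-0.0088, 0.0, 0.0047] rot [-0.0006, -0.0021, 0.0013]
```

```bash
python3 -m handwheel '[{"dp":[-0.0036,0,0.0017],"delta_rot":[0,0,0]},{"dp":[-0.0073,0,0.0034],"delta_rot":[0,0,0]},{"dp":[-0.0073,0,0.0034],"delta_rot":[0,0,0]}]' 0
python3 -c "
from h import *
go()"
```

```text
clock: 9.38
tcp_pos: [0.5656, 0.1465, 0.0245]
orientation: [-0.686, 2.629, 0.148]
contact_force: [-4.6, -2.3, 3.8]
grip_width: -0.0
gripper_force: 2.6
t 9.38 tcp [0.5656 0.1465 0.0245] loc [-0.0863 -0.      0.0245] F [-4.6 -2.3  3.8]
```

```bash
python3 -m handwheel '[{"dp":[-0.0018,0,0.0008],"delta_rot":[0,0,0]},{"dp":[-0.0036,0,0.0017],"delta_rot":[0,0,0]},{"dp":[-0.0036,0,0.0017],"delta_rot":[0,0,0]}]' 0
python3 -c "
from h import *
go()"
```

```text
clock: 9.75
tcp_pos: [0.569, 0.1484, 0.0245]
orientation: [-0.686, 2.629, 0.148]
contact_force: [-4.5, -2.2, 2.9]
grip_width: -0.0001
gripper_force: 2.7
t 9.75 tcp [0.569  0.1484 0.0245] loc [-0.0824  0.      0.0245] F [-4.5 -2.2  2.9]
```

```bash
python3 -m handwheel '[{"dp":[-0.0018,0,0.0008],"delta_rot":[0,0,0]},{"dp":[-0.0027,0,0.0013],"delta_rot":[0,0,0]},{"dp":[-0.0027,0,0.0013],"delta_rot":[0,0,0]}]' 0
python3 -c "
from h import *
go()"
```

```text
clock: 10.12
tcp_pos: [0.5693, 0.1485, 0.0233]
orientation: [-0.686, 2.633, 0.146]
contact_force: [-12.6, -6.0, 7.6]
grip_width: -0.0001
gripper_force: 7.2
t 10.12 tcp [0.5693 0.1485 0.0233] loc [-0.0821 -0.      0.0233] F [-12.6  -6.    7.6]
```

```bash
python3 -m handwheel '[{"dp":[0.02,0,-0.05],"delta_rot":[0,0,0]},{"dp":[0.02,0,-0.11],"delta_rot":[0,0,0]},{"dp":[0.02,0,-0.16],"delta_rot":[0,0,0]},{"dp":[0.02,0,-0.2],"delta_rot":[0,0,0]},{"dp":[0.02,0,-0.2],"delta_rot":[0,0,0]},{"dp":[0.02,0,-0.2],"delta_rot":[0,0,0]},{"dp":[0.02,0,-0.2],"delta_rot":[0,0,0]},{"dp":[0.02,0,-0.2],"delta_rot":[0,0,0]},{"dp":[0.02,0,-0.2],"delta_rot":[0,0,0]},{"dp":[0.02,0,-0.2],"delta_rot":[0,0,0]}]' 0.75
python3 -c "
from h import *
go();print(status.get_obs()['joints'].round(3))
f=crop('scene',160,210,'/tmp/a.png',66,65,6);g=crop('top',195,140,'/tmp/b.png',65,65,6)
cv2.imwrite('pics/p3.png',np.hstack([cv2.imread('/tmp/a.png'),cv2.imread('/tmp/b.png')]))"
```

```text
clock: 11.38
tcp_pos: [0.4831, 0.1021, 0.1969]
orientation: [-0.69, 2.628, 0.151]
contact_force: [0.0, -0.0, -0.9]
grip_width: 0.0641
gripper_force: 0.0
t 11.38 tcp [0.4831 0.1021 0.1969] loc [-0.18    0.0013  0.1969] F [ 0.  -0.  -0.9]
[ 0.998  0.283 -1.373  2.25   0.467  0.438  1.392]
```

View pics/p3.png

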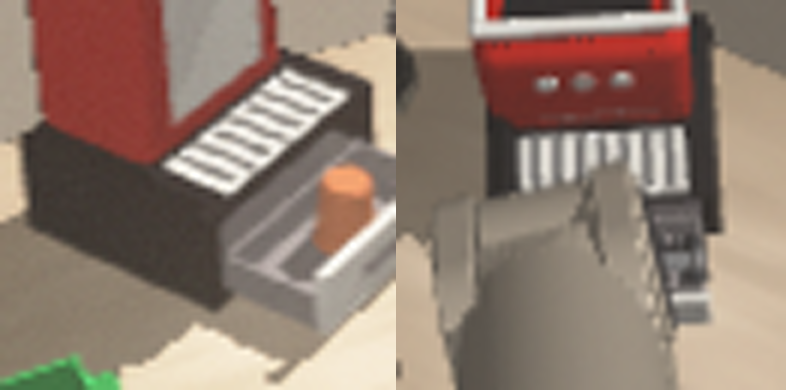

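```bash
python3 -c "
from h import *
f=vision.grab_frame('scene')
p=atz(f,160+349/6-.4,210+179/6-.4,.052);print(p,tolocal(p))
q=atz(f,160+345/6-.4,210+215/6-.4,.034);print('body mid',tolocal(q))
for c in((225,290,'ctop?'),(325,330,0)):
  print(tolocal(atz(f,160+c[0]/6-.4,210+c[1]/6-.4,.006)))
print('fitcheck', (proj(f,[loc(-.149,.067,.048),loc(-.149,.067,.006)])-(160,210))*6)
L=np.radians(25)
P=tolocal(p);d=.019
for z in(.1,.041):
  go((loc(P[0]+d*np.sin(L)-(z-.041)*np.tan(L),P[1],z-d*np.cos(L)),L))"
```

```text
[0.54455868 0.12809204 0.052     ] [-0.11364691 -0.00586756  0.052     ]
body mid [-0.11734287  0.00381098  0.034     ]
[-0.07953915  0.06735951  0.006     ]
[-0.14674057  0.06350906  0.006     ]
fitcheck [[319.55153465 273.94025096]
 [322.08322706 332.65205738]]
t 11.53 tcp [0.4833 0.1016 0.1971] loc [-0.1801  0.0008  0.1971] F [-0.9  0.4  0.3]
dp [0.0056, -0.0067, 0.1234] rot [0.0004, -0.0014, 0.0048]
t 11.53 tcp [0.4833 0.1016 0.1971] loc [-0.1801  0.0008  0.1971] F [-0.9  0.4  0.3]
dp [0.0055, -0.0067, 0.1885] rot [0.0004, -0.0014, 0.0048]
```

```bash
python3 -m handwheel '[{"dp":[0.0055,-0.004,0.06],"delta_rot":[0,0,0.005]},{"dp":[0.0055,-0.004,0.11],"delta_rot":[0,0,0.005]},{"dp":[0.0055,-0.004,0.14],"delta_rot":[0,0,0.005]},{"dp":[0.0055,-0.004,0.165],"delta_rot":[0,0,0.005]},{"dp":[0.0055,-0.004,0.18],"delta_rot":[0,0,0.005]},{"dp":[0.0055,-0.004,0.189],"delta_rot":[0,0,0.005]},{"dp":[0.0055,-0.004,0.189],"delta_rot":[0,0,0.005]}]' 0.75
python3 -c "
from h import *
L=np.radians(25);go((loc(-.114+.008,-.003,.041-.0172),L));print(status.get_obs()['joints'].round(3))"
```

```text
clock: 12.4
tcp_pos: [0.55, 0.1346, 0.0221]
orientation: [-0.683, 2.632, 0.153]
contact_force: [0.1, -0.3, 0.2]
grip_width: 0.0642
gripper_force: 0.0
t 12.4 tcp [0.55   0.1346 0.0221] loc [-0.1057 -0.0028  0.0221] F [ 0.1 -0.3  0.2]
dp [-0.0005, -0.0002, -0.0016] rot [0.0018, -0.0032, -0.0006]
[ 0.218  0.582 -0.616  2.238  1.682  0.214  0.195]
```

```bash
H='{"dp":[0,0,-0.001],"delta_rot":[0,0,0]}'; python3 -m handwheel '[{"dp":[0,0,-0.001],"delta_rot":[0,0,0]},{"dp":[0,0,-0.001],"delta_rot":[0,0,0]},{"dp":[0,0,-0.001],"delta_rot":[0,0,0]},{"dp":[0,0,-0.001],"delta_rot":[0,0,0]},{"dp":[0,0,-0.001],"delta_rot":[0,0,0]},{"dp":[0,0,-0.001],"delta_rot":[0,0,0]}]' 0 25
```

```text
clock: 13.15
tcp_pos: [0.5509, 0.1336, 0.0255]
orientation: [-0.681, 2.628, 0.15]
contact_force: [-2.3, -1.9, 7.0]
grip_width: 0.0313
gripper_force: 25.0
```

```bash
python3 -m handwheel '[{"dp":[-0.008,0,-0.018],"delta_rot":[0,0,0]},{"dp":[-0.017,0,-0.036],"delta_rot":[0,0,0]},{"dp":[-0.025,0,-0.054],"delta_rot":[0,0,0]},{"dp":[-0.03,0,-0.065],"delta_rot":[0,0,0]},{"dp":[-0.03,0,-0.1],"delta_rot":[0,0,0]},{"dp":[-0.02,0,-0.14],"delta_rot":[0,0,0]},{"dp":[-0.02,0,-0.18],"delta_rot":[0,0,0]},{"dp":[-0.02,0,-0.2],"delta_rot":[0,0,0]}]' 0 25
python3 -c "
from h import *
print(status.get_obs()['joints'].round(3))
go(((.45,.25,.22),np.radians(15)),((.407,.377,.22),0),((.407,.377,.12),0))
f=crop('scene',110,190,'pics/s4.png',160,120,5)"
```

```text
clock: 14.15
tcp_pos: [0.4919, 0.101, 0.2152]
orientation: [-0.681, 2.63, 0.149]
contact_force: [0.7, -0.8, 0.4]
grip_width: 0.0313
gripper_force: 25.1
[ 1.04   0.269 -1.408  2.214  0.402  0.478  1.454]
t 14.15 tcp [0.4919 0.101  0.2152] loc [-0.1728 -0.0039  0.2152] F [ 0.7 -0.8  0.4]
dp [-0.0344, 0.1506, 0.0105] rot [-0.0016, 0.1732, -0.0011]
dp [-0.0562, 0.2825, 0.0205] rot [-0.0015, 0.435, -0.0013]
dp [-0.0141, 0.2826, 0.1112] rot [-0.0015, 0.435, -0.0013]
```

View pics/s4.png

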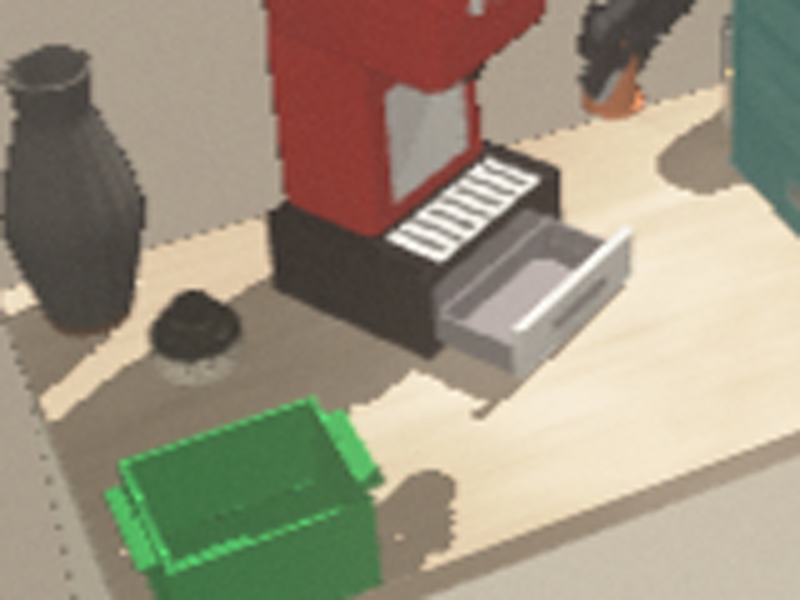

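```bash
python3 -m handwheel '[{"dp":[0.01,0.05,-0.01],"delta_rot":[0,0,0]},{"dp":[0.01,0.1,-0.01],"delta_rot":[0,0,0]},{"dp":[0.01,0.15,-0.01],"delta_rot":[0,0.05,0]},{"dp":[-0.02,0.2,0],"delta_rot":[0,0.2,0]},{"dp":[-0.05,0.25,0.02],"delta_rot":[0,0.38,0]},{"dp":[-0.056,0.282,0.02],"delta_rot":[0,0.435,0]},{"dp":[-0.056,0.282,0.02],"delta_rot":[0,0.435,0]},{"dp":[-0.056,0.282,0.02],"delta_rot":[0,0.435,0]}]' 0 25
python3 -c "
from h import *
print(status.get_obs()['joints'].round(3))
go(((.407,.377,.12),0),((.407,.377,.045),0))"
```

```text
clock: 15.2
tcp_pos: [0.4055, 0.3805, 0.2191]
orientation: [0.795, -3.037, -0.004]
contact_force: [-0.8, -0.7, -0.5]
grip_width: 0.0311
gripper_force: 25.1
[-0.028  0.525 -1.115  1.804  0.514  1.142  0.77 ]
t 15.2 tcp [0.4055 0.3805 0.2191] loc [-0.1124  0.2823  0.2191] F [-0.8 -0.7 -0.5]
dp [0.0003, -0.0041, 0.0991] rot [0.0029, -0.0011, 0.0042]
dp [0.0002, -0.0043, 0.1741] rot [0.0029, -0.0011, 0.0042]
```

```bash
python3 -m handwheel '[{"dp":[0,-0.004,0.05],"delta_rot":[0,0,0]},{"dp":[0,-0.004,0.1],"delta_rot":[0,0,0]},{"dp":[0,-0.004,0.135],"delta_rot":[0,0,0]},{"dp":[0,-0.004,0.16],"delta_rot":[0,0,0]},{"dp":[0,-0.004,0.174],"delta_rot":[0,0,0]},{"dp":[0,-0.004,0.174],"delta_rot":[0,0,0]}]' 0 25 && python3 -m handwheel '[{"dp":[0,0,0],"delta_rot":[0,0,0]},{"dp":[0,0,0],"delta_rot":[0,0,0]},{"dp":[0,0,0],"delta_rot":[0,0,0]},{"dp":[0,0,-0.03],"delta_rot":[0,0,0]},{"dp":[0,0,-0.08],"delta_rot":[0,0,0]},{"dp":[0,0,-0.14],"delta_rot":[0,0,0]},{"dp":[0,0,-0.18],"delta_rot":[0,0,0]},{"dp":[0,0,-0.18],"delta_rot":[0,0,0]}]' 0.55
python3 -c "
from h import *
L=np.radians(25)
go((loc(-.2,.15,.215),L),(loc(-.2,0,.215),L))
print(status.get_obs()['joints'].round(3))"
```

```text
clock: 15.95
tcp_pos: [0.4091, 0.3724, 0.0455]
orientation: [0.787, -3.041, 0.001]
contact_force: [-0.1, -0.7, 0.3]
grip_width: 0.0318
gripper_force: 25.1
clock: 16.95
tcp_pos: [0.4101, 0.3752, 0.2293]
orientation: [-0.786, 3.035, 0.004]
contact_force: [0.2, -0.8, -1.0]
grip_width: 0.0469
gripper_force: 0.0
t 16.95 tcp [0.4101 0.3752 0.2293] loc [-0.111   0.2755  0.2293] F [ 0.2 -0.8 -1. ]
dp [0.089, -0.1256, 0.0136] rot [0.001, -0.4299, -0.0012]
dp [0.0889, -0.2756, 0.0134] rot [0.001, -0.4299, -0.0012]
[-0.008  0.509 -1.122  1.798  0.504  1.151  0.785]
```

```bash
python3 -m handwheel '[{"dp":[0.045,-0.02,0],"delta_rot":[0,-0.1,0]},{"dp":[0.089,-0.06,0.01],"delta_rot":[0,-0.28,0]},{"dp":[0.089,-0.12,0.01],"delta_rot":[0,-0.37,0]},{"dp":[0.089,-0.17,0.013],"delta_rot":[0,-0.37,0]},{"dp":[0.089,-0.22,0.013],"delta_rot":[0,-0.37,0]},{"dp":[0.089,-0.275,0.013],"delta_rot":[0,-0.37,0]},{"dp":[0.089,-0.275,0.013],"delta_rot":[0,-0.37,0]},{"dp":[0.089,-0.275,0.013],"delta_rot":[0,-0.37,0]}]' 0
python3 -c "
from h import *
L=np.radians(21.5)
print(status.get_obs()['joints'].round(3))
go((loc(-.18,0,.1),L),(loc(-.168,0,.03),L))
crop('scene',110,205,'/tmp/a.png',80,80,5);crop('top',125,155,'/tmp/b.png',80,80,5)
cv2.imwrite('pics/p5.png',np.hstack([cv2.imread('/tmp/a.png'),cv2.imread('/tmp/b.png')]))"
```

```text
clock: 17.95
tcp_pos: [0.4644, 0.0896, 0.212]
orientation: [-0.696, 2.693, 0.132]
contact_force: [-0.2, -0.0, 0.1]
grip_width: 0.0005
gripper_force: 0.0
[ 0.937  0.13  -1.224  2.23   0.07   0.509  1.759]
t 17.95 tcp [0.4644 0.0896 0.212 ] loc [-0.2024 -0.0005  0.212 ] F [-0.2 -0.   0.1]
dp [0.0195, 0.0003, 0.1126] rot [0.0008, -0.006, -0.0023]
dp [0.0336, 0.0002, 0.1822] rot [0.0008, -0.006, -0.0023]
```

View pics/p5.png

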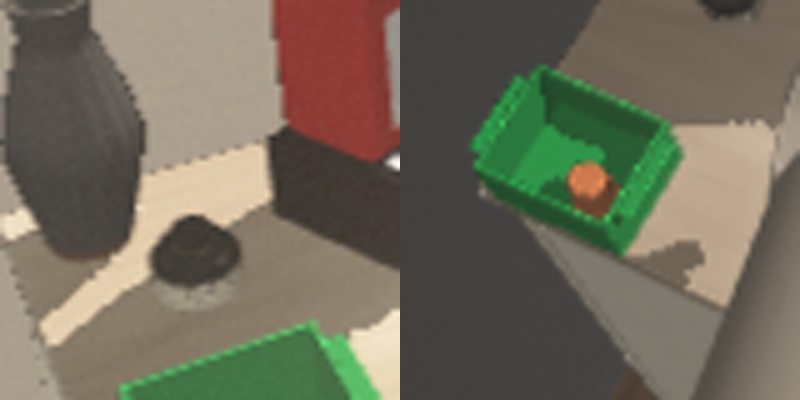

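The pod stands in the caddy (top crop, 588,183), and the caddy has not moved. Now I lower the tool in front of the open tray.

```bash
python3 -m handwheel '[{"dp":[0.02,0,0.05],"delta_rot":[0,0,0]},{"dp":[0.022,0,0.1],"delta_rot":[0,0,0]},{"dp":[0.033,0,0.13],"delta_rot":[0,0,0]},{"dp":[0.036,0,0.155],"delta_rot":[0,0,0]},{"dp":[0.037,0,0.17],"delta_rot":[0,0,0]},{"dp":[0.038,0,0.18],"delta_rot":[0,0,0]},{"dp":[0.038,0,0.18],"delta_rot":[0,0,0]},{"dp":[0.038,0,0.18],"delta_rot":[0,0,0]}]' 0
python3 -c "
from h import *
L=np.radians(21.5)
print(status.get_obs()['joints'].round(3))
go((loc(-.165,0,.028),L),(loc(-.12,0,.026),L),(loc(-.09,0,.024),L))"
```

```text
clock: 19.05
tcp_pos: [0.4906, 0.1052, 0.0317]
orientation: [-0.699, 2.69, 0.131]
contact_force: [-0.2, 0.1, -0.8]
grip_width: 0.0002
gripper_force: 0.0
[ 0.23   0.487 -0.594  2.335  1.435  0.177  0.42 ]
t 19.05 tcp [0.4906 0.1052 0.0317] loc [-0.1719  0.0003  0.0317] F [-0.2  0.1 -0.8]
dp [-0.0051, -0.0003, 0.006] rot [0.0004, -0.0045, 0.0005]
dp [-0.0463, -0.0004, 0.0241] rot [0.0004, -0.0045, 0.0005]
dp [-0.0736, -0.0004, 0.0369] rot [0.0004, -0.0045, 0.0005]
```

```bash
python3 -m handwheel '[{"dp":[-0.005,0,0.006],"delta_rot":[0,0,0]},{"dp":[-0.014,0,0.01],"delta_rot":[0,0,0]},{"dp":[-0.023,0,0.014],"delta_rot":[0,0,0]},{"dp":[-0.032,0,0.018],"delta_rot":[0,0,0]},{"dp":[-0.041,0,0.022],"delta_rot":[0,0,0]},{"dp":[-0.05,0,0.026],"delta_rot":[0,0,0]},{"dp":[-0.059,0,0.03],"delta_rot":[0,0,0]},{"dp":[-0.067,0,0.034],"delta_rot":[0,0,0]},{"dp":[-0.073,0,0.037],"delta_rot":[0,0,0]},{"dp":[-0.075,0,0.038],"delta_rot":[0,0,0]},{"dp":[-0.075,0,0.038],"delta_rot":[0,0,0]}]' 0
python3 -c "
from h import *
L=np.radians(21.5)
go((loc(-.08,0,.024),L))"
```

```text
clock: 20.42
tcp_pos: [0.5635, 0.1444, 0.0225]
orientation: [-0.697, 2.693, 0.13]
contact_force: [-3.7, -1.6, 2.2]
grip_width: -0.0
gripper_force: 2.3
t 20.43 tcp [0.5635 0.1444 0.0225] loc [-0.0892 -0.0008  0.0225] F [-3.7 -1.6  2.2]
dp [-0.0091, 0.0009, 0.0019] rot [-0.0007, -0.0065, -0.0014]
```

Push to the inner stop (around local x = -0.082), watching the force.

```bash
python3 -m handwheel '[{"dp":[-0.0035,0,0.001],"delta_rot":[0,0,0]},{"dp":[-0.006,0,0.002],"delta_rot":[0,0,0]},{"dp":[-0.0085,0,0.003],"delta_rot":[0,0,0]},{"dp":[-0.0085,0,0.003],"delta_rot":[0,0,0]}]' 0
python3 -c "
from h import *
go()"
```

```text
clock: 20.92
tcp_pos: [0.5692, 0.1475, 0.0218]
orientation: [-0.698, 2.696, 0.128]
contact_force: [-10.3, -4.3, 7.0]
grip_width: -0.0001
gripper_force: 5.9
t 20.93 tcp [0.5692 0.1475 0.0218] loc [-0.0826 -0.0009  0.0218] F [-10.3  -4.3   7. ]
```

```bash
python3 -m handwheel '[{"dp":[0.015,0,-0.006],"delta_rot":[0,0,0]},{"dp":[0.03,0,-0.03],"delta_rot":[0,0,0]},{"dp":[0.03,0,-0.09],"delta_rot":[0,0,0]},{"dp":[0.03,0,-0.14],"delta_rot":[0,0,0]},{"dp":[0.03,0,-0.2],"delta_rot":[0,0,0]},{"dp":[0.03,0,-0.22],"delta_rot":[0,0,0]},{"dp":[0.03,0,-0.22],"delta_rot":[0,0,0]},{"dp":[0.03,0,-0.22],"delta_rot":[0,0,0]},{"dp":[0.03,0,-0.22],"delta_rot":[0,0,0]},{"dp":[0.03,0,-0.22],"delta_rot":[0,0,0]}]' 0
python3 -c "
from h import *
go()
f=vision.grab_frame('scene');cv2.imwrite('pics/s6.png',cv2.resize(f['img'][140:340,100:370],None,fx=2.96,fy=2.96,interpolation=cv2.INTER_CUBIC))"
```

```text
clock: 22.18
tcp_pos: [0.4773, 0.099, 0.2171]
orientation: [-0.703, 2.69, 0.133]
contact_force: [0.0, -0.7, 0.6]
grip_width: 0.0001
gripper_force: 0.0
t 22.18 tcp [0.4773 0.099  0.2171] loc [-0.1866  0.0014  0.2171] F [ 0.  -0.7  0.6]
```

View pics/s6.png

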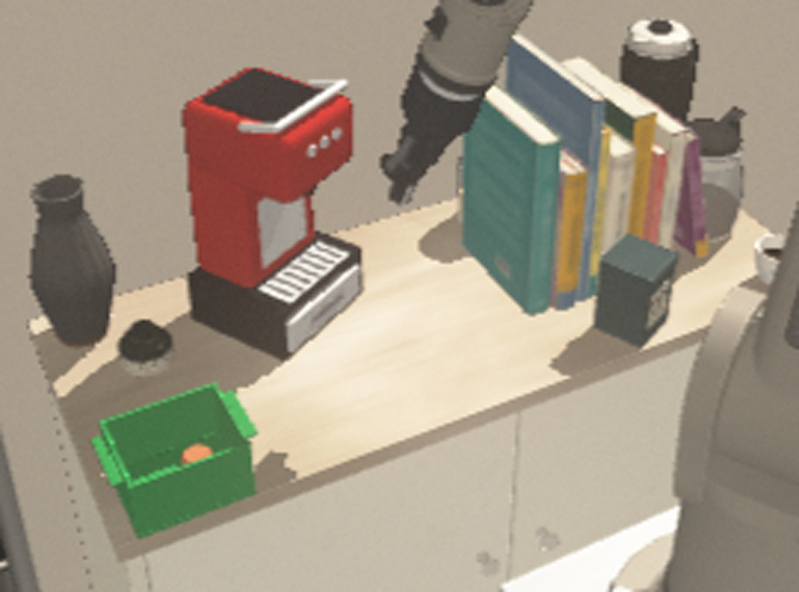

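The tray is shut and still latched more than 1 s after release (panel flush at 325,310). The pod is in the caddy (198,453), nothing else has moved, and the gripper is clear.

```bash
python3 -c "
from bench import r
print(r.hand_in())"
```

```text
the job is handed in; nothing more can be done
None
```

Job handed in at about 22 s of the 59 s limit: the pod is in the green caddy, the tray is latched shut, and the last picture showed everything else standing where it was and the gripper clear.

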